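# Shut and zero the leak-test chamber

## Task

Push the leak-test chamber's door shut until it clicks home on its ball catch. The needle swings as the door closes; once the door is home, zero the dial with the blue push-and-turn knob, which takes the dial along only while pushed firmly down: bring the red zero mark of the white dial in line with the yellow needle, to within about half of a small division. Leave the bottle, the jar and the wrench as they stand.

Things in the scene. Friction and masses are not known exactly. Their poses are not given: they have to be found in the camera images.
- chamber: White leak-test chamber fixed to the bench, 200 mm deep (its x), 220 mm wide (its y), 150 mm high; origin at the centre of its underside. Door on its -x side. On the roof, about its centre line, a round dial housing, 164 mm diameter, 30 mm high, closed by a clear window 180 mm above the bench. Only the knob comes through the window; dial and needle cannot be touched.
- door (a joint): Opening angle of the blue framed door, rad: 0 fully shut (hard stop), 0.7 to 1.1 at the start. From above it turns counter-clockwise as it closes. It swings freely until, at about 0.07, it meets a sprung ball catch that takes about 10 N at the handle to pass; then it snaps to 0 and is held. Resting on the catch it is not home.
- door_hinge (a point): Point on the door's vertical hinge line, 92 mm above the bench; its frame turns with the door and equals the chamber's when shut: the panel (216 mm wide, 12 mm thick, 146 mm high) runs from it along the frame's -y; its outer face looks along -x, 12 mm out from the hinge line.
- door_handle (a point): Centre of the outer face of the door's black upright block handle, 92 mm above the bench. Handle: 26 mm wide along the door, 32 mm out from the door's face, 45 to 140 mm above the bench, 185 mm from the hinge; its outer face is 44 mm out (-x) from the hinge line. Frame as the door's: push along +x to close.
- knob_top (a point): Top centre of the blue ribbed knob, 54 mm diameter, 42 mm high; up, its top is 229 mm above the bench and its underside 7 mm over the window. Turns endlessly. Up, it turns idly. Pushed down 5 mm (spring 3 to 5.5 N) it meets the dial; pressed with 12 to 20 N in all (less slips), it turns the dial one to one by friction. Released, it springs up and the dial stays.
- knob_press (a joint): How far the knob is pushed down, m: 0 up, 0.005 where it meets the dial.
- dial_zero (a point): Point on the red zero mark (22 by 7 mm, radial) of the round white dial under the window (116 mm diameter, 60 small divisions of 6 degrees), 56 mm from the vertical axis that dial, knob and needle share. The dial turns endlessly either way, only by the pressed knob.
- needle_point (a point): Point on the yellow needle's centre line, 56 mm from the axis; the needle lies under the dial, its end shows between the dial's edge and the steel rim (radius 58 to 75 mm). It swings by half the door's angle, so its reading counts only once the door is home. Zeroed: dial_zero right above needle_point.
- bottle: Bystander: clear bottle with a red cap, 70 mm diameter, 170 mm high, origin at the centre of its underside.
- jar: Bystander: green jar with a white cap, 76 mm diameter, 100 mm high, origin at the centre of its underside.
- wrench: Bystander: steel wrench lying on the bench, 180 mm long along its x, about 20 mm high.

How it is judged:
By the outcome, as a careful person would: the job done as asked, in the order asked, and still so for the second after the job is handed in, with the robot touching nothing.
It also fails if it takes over 72 s, if anything falls off the work surface, if the arm or the gripper's body presses on something with over 40 N, if the wrist force passes 120 N, or if a joint passes its speed limit or range.

## Robot

A 6-joint arm with a two-finger parallel gripper is mounted at the origin on the work surface. World frame = base frame: x ahead of the robot, y to its left, z up, the work surface at z = 0. Lengths are in m, angles in rad, forces in N, time in s.
With the tool pointing down it reaches from about 0.3 to 0.775 m from the base axis. Payload 14.6 kg.
Tool frame: the origin (TCP) lies on the centre line of the jaws, within the pads' length; the fingertips stand 14 mm ahead of it and the grasp point (between the pads) lies 5 mm behind it; x points along the fingers, y is the direction in which the jaws open and shut, and the axes are right-handed (so a half turn about x gives the same grasp; the last joint's range is limited). The gripper opens to 94 mm and grips with 3 to 60 N. Pads are 16 mm wide; open, the fingers measure 119 mm over their backs; the gripper's body (75 mm by 177 mm) begins 78 mm behind the grasp point.
Start: joints at [1.125, 0.3, 1.521, -0, 1.321, -0.067], TCP at [0.203, 0.511, 0.219] pointing down, gripper open.
Joint ranges: [-3.03, 3.03], [-0.79, 2.21], [0.23, 2.52], [-1.04, 4.18], [0, 3.07], [-2.55, 2.55]. Speed limits (rad/s): [2.22, 2.22, 2.57, 3.14, 3.14, 3.14].

## Interface

Orientations are given as [roll, pitch, yaw] about the fixed x, y, z axes, in that order (R = Rz(yaw) Ry(pitch) Rx(roll)).
In Python, from station import * gives the robot as it stands. The module is installed in compiled form; this text tells all that it offers.
- The arm moves only by the shell command python3 -m handwheel 'ROWS' [FORCE]. ROWS is JSON, a list of rows, each a list of 3 entries, a list of its own where there are three numbers: the shift along the tool's x, y, z in mm, then the turn about the tool's x in rad, then the gripper command: -1 is fully open, 1 is shut, values between are in proportion. In form: [[[dx, dy, dz], spin, gripper], ...]. A call has exactly 5 rows; each row is the pose to reach, as a shift and turn from the pose measured when the call began, along the tool's axes at that moment; what a row does not reach only later rows make up. A row lasts 1/10 s, in which the tool goes at most 50 mm and 8.59 degrees, less where a joint would pass 70% of its speed; a pose out of reach is approached as far as the arm can. A call with a gripper value outside its range is refused whole. The fingers move at their own pace and stop on an object; FORCE is the grip in N (left out, the last holds). Time passes only in rows, so rows that repeat a pose let the fingers close, or fill a call up. It gives the time, the measured TCP pose, the force and the opening at its end, in the units of the state.
- get_obs(): the state, without advancing time (a new reading comes with each control period).
- camera(name): name is "side" or "top" or "wrist"; returns (picture, depth): 420x560x3 uint8, blue, green, red; 420x560 float32, m along the optical axis (not along the pixel's ray), 0 where there is no reading.
- camera_info(name): a dict with "fx", "fy", "cx", "cy" (pixels), "extrinsics" (4x4, takes a point from camera to world coordinates). Camera axes: x right, y down, z forward; pixel columns grow to the right and rows downward; lengths in m; the calibration is good to about 2 mm. A picture is of the moment at which its call begins: read the wrist's pose just before it. camera_info takes no time and is no camera call; for the wrist camera it gives the pose at the moment of the call.
- hand_in(): hands the job in, once; it reports no verdict.
The state is a dict: "time_s": time; "qpos": joint angles; "joint_vel": joint speeds; "tau": joint torques, N m; "ee_pos": TCP position; "eef_rot": TCP orientation; "force": force on the tool from outside, world axes, zero at the start; "moment": the same for the moment, N m; "grip_width": finger opening in m.
Only numpy, scipy, OpenCV 4.12 (cv2) and the standard library are available. Lean on these libraries where they do the work, as an engineer would, in place of code of your own. Each camera call takes 0.05 s, during which the arm holds its last target. There are 200 camera calls.

## Working session

There is one attempt and no reset: what is moved stays moved. The work goes in short steps, Python scripts to look and compute and a shell command to move; the robot and the scene stay as the last step left them, time stands still between calls to the robot, and variables do not carry over. Pictures are saved under pics/ and viewed, about 8 in all and at most 12, crops included, and the job is handed in when it is done.

```bash
mkdir -p pics
python3 - <<'E'
from station import *
import cv2,numpy as np
o=get_obs();print(o)
for n in("top","side"):
    p,d=camera(n);cv2.imwrite(f"pics/{n}0.png",p);np.save(f"{n}0.npy",d)
    i=camera_info(n);print(n,i["fx"],i["cx"],i["cy"],np.round(i["extrinsics"],3).tolist())
E
```

```text
{'time_s': 0.0, 'qpos': array([ 1.12544262e+00,  3.00478872e-01,  1.52156413e+00,  7.56993019e-06,
        1.32071376e+00, -6.65974220e-02]), 'joint_vel': array([ 0.00076916,  0.00053036,  0.00023465,  0.00031841, -0.00010578,
       -0.00066321]), 'tau': array([ 5.63646372e-04, -5.31828904e+01, -3.52712417e+01,  7.08940532e-02,
        2.45553948e-02, -1.16721890e-04]), 'ee_pos': array([0.20326538, 0.51079878, 0.21888924]), 'eef_rot': array([-1.64369232,  1.5696322 , -2.02245049]), 'force': array([ 0.12526666,  0.01179754, -0.42740848]), 'moment': array([ 0.04591982,  0.0095307 , -0.01374015]), 'grip_width': 0.09392536593639822}
top 491.3378194236692 280.3163961617167 203.8931624409679 [[0.013, -0.997, 0.077, 0.412], [-1.0, -0.011, 0.02, -0.015], [-0.019, -0.078, -0.997, 1.649], [0.0, 0.0, 0.0, 1.0]]
side 412.38919855405936 277.9372368246665 210.4981957333026 [[0.825, -0.345, 0.446, 0.079], [-0.564, -0.484, 0.669, -0.657], [-0.015, -0.804, -0.595, 0.763], [0.0, 0.0, 0.0, 1.0]]
```

View pics/top0.png

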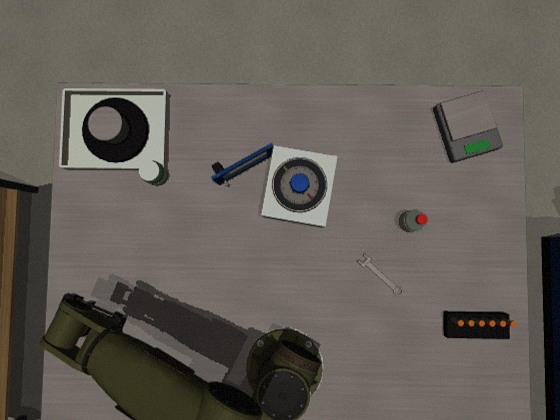

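View pics/side0.png

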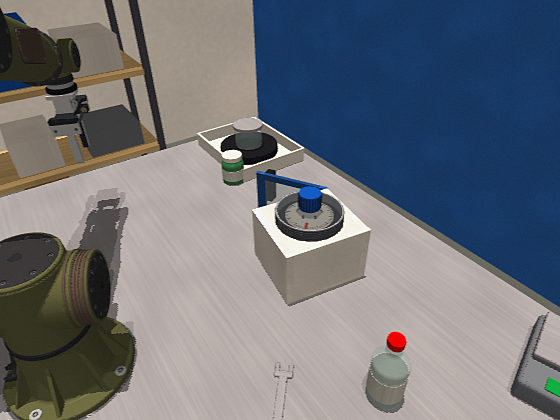

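```bash
cat > h.py <<'E'
import numpy as np,cv2
from station import *
def ray(n,u,v,z,i=None):
    i=i or camera_info(n);T=np.array(i["extrinsics"])
    d=T[:3,:3]@np.array([(u-i["cx"])/i["fx"],(v-i["cy"])/i["fy"],1]);o=T[:3,3]
    return o+d*(z-o[2])/d[2]
def cen(m):
    n,l,s,c=cv2.connectedComponentsWithStats(m.astype(np.uint8));k=1+np.argmax(s[1:,4]);return c[k],s[k],l==k
E
python3 - <<'E'
from h import *
p=cv2.imread("pics/top0.png");h=cv2.cvtColor(p,cv2.COLOR_BGR2HSV)
H,S,V=cv2.split(h)
w=np.zeros(H.shape,bool);w[130:240,200:350]=1
blue=(H>105)&(H<125)&(S>150)&(V>60)&w
kn=blue.copy();kn[:,:282]=0
c,s,_=cen(kn);print("knob",c,s,ray("top",*c,.229))
dr=blue.copy();dr[:,277:]=0
c,s,m=cen(dr);r=cv2.minAreaRect(np.argwhere(m)[:,::-1].astype(np.float32));print("door",r);
for b in cv2.boxPoints(r):print(b,ray("top",*b,.165))
wh=(S<30)&(V>190)&w
c,s,m=cen(wh);r=cv2.minAreaRect(np.argwhere(m)[:,::-1].astype(np.float32));print("roof",r,ray("top",*r[0],.15))
for b in cv2.boxPoints(r):print(b,ray("top",*b,.15))
cr=cv2.resize(p[135:235,205:345],None,fx=5.7,fy=5.7,interpolation=cv2.INTER_CUBIC);cv2.imwrite("pics/crop0.png",cr)
E
```

```text
knob [299.40384615 182.33846154] [291 174  18  18 260] [ 0.58563891 -0.04040436  0.229     ]
door ((241.50003051757812, 161.0), (3.3995001316070557, 68.08714294433594), 60.945396423339844)
[210.91513 176.04716] [0.61004264 0.22850972 0.165     ]
[270.434   142.98112] [0.71381052 0.04820594 0.165     ]
[272.08493 145.95284] [0.70464731 0.04302246 0.165     ]
[212.56607 179.01888] [0.60096222 0.22324397 0.165     ]Traceback (most recent call last):
  File "<stdin>", line 12, in <module>
  File "h.py", line 8, in cen
    n,l,s,c=cv2.connectedComponentsWithStats(m.astype(np.uint8));k=1+np.argmax(s[1:,4]);return c[k],s[k],l==k
                                                                     ~~~~~~~~~^^^^^^^^^
    return _wrapfunc(a, 'argmax', axis=axis, out=out, **kwds)
    return bound(*args, **kwds)
ValueError: attempt to get argmax of an empty sequence
```

Run:
```python
from h import *
p=cv2.imread("pics/top0.png");h=cv2.cvtColor(p,cv2.COLOR_BGR2HSV)
H,S,V=cv2.split(h)
w=np.zeros(H.shape,bool);w[130:240,200:350]=1
print("roof px",h[155,280],h[215,270])
wh=(S<40)&(V>h[215,270][2]-15)&w
c,s,m=cen(wh);r=cv2.minAreaRect(np.argwhere(m)[:,::-1].astype(np.float32));print("roof",r,ray("top",*r[0],.15))
for b in cv2.boxPoints(r):print(b,ray("top",*b,.15))
for b in [(210.9,176),(270.4,143),(272.1,146),(212.6,179)]:print("door",ray("top",*b,.149))
cr=cv2.resize(p[135:235,205:345],None,fx=5.7,fy=5.7,interpolation=cv2.INTER_CUBIC);cv2.imwrite("pics/crop0.png",cr)
```

```text
roof px [ 50  13 174] [100   8 184]
roof ((298.921875, 185.37232971191406), (64.57233428955078, 70.09181213378906), 9.727578163146973) [ 0.58592782 -0.04045537  0.15      ]
[261.17844 214.45915] [0.49526349 0.07403009 0.15      ]
[273.0214 145.3751] [0.70943968 0.04073397 0.15      ]
[336.6653 156.2855] [ 0.67716181 -0.15566016  0.15      ]
[324.82236 225.36955] [ 0.46422656 -0.12045445  0.15      ]
door [0.61232591 0.23118037 0.149     ]
door [0.71700642 0.04898675 0.149     ]
door [0.70765725 0.04359434 0.149     ]
door [0.60306114 0.22570403 0.149     ]
```

View pics/crop0.png

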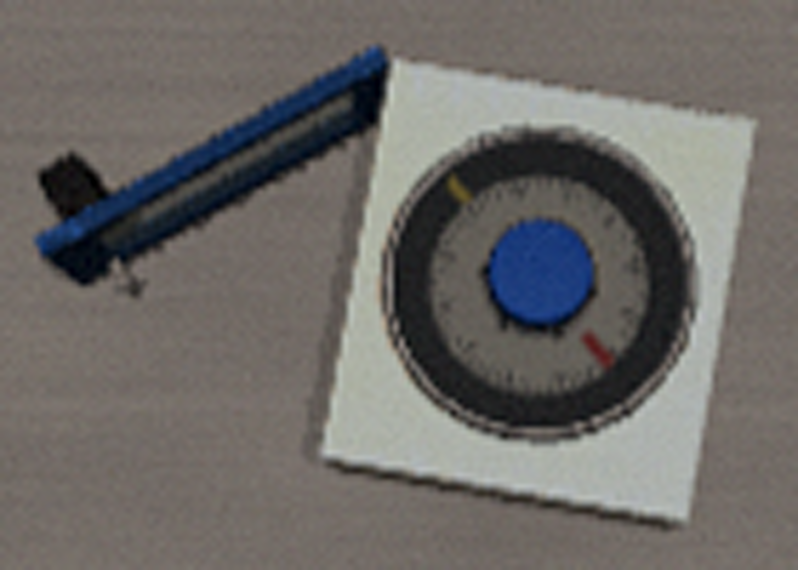

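```bash
cat >> h.py <<'E'
from scipy.spatial.transform import Rotation as Rn
C=np.array([.586,-.0404]);a=np.radians(-98.8)
def fr(o):
    t=a-o;return np.array([np.cos(t),np.sin(t)]),np.array([-np.sin(t),np.cos(t)])
X0,Y0=fr(0);HG=np.array([.709,.0425])
def hand(o,out=0):
    X,Y=fr(o);return HG-.185*Y-(.044+out)*X
def togo(p,yd=None):
    o=get_obs();R=Rn.from_euler("xyz",o["eef_rot"]).as_matrix()
    print("t",round(o["time_s"],2),"p",o["ee_pos"].round(4),"F",o["force"].round(1),"q",o["qpos"].round(2),"y-ang",np.degrees(np.arctan2(R[1,1],R[0,1])).round(1),"x",R[:,0].round(3))
    print("shift mm",(R.T@(np.array(p)-o["ee_pos"])*1e3).round(1))
E
python3 - <<'E'
from h import *
print(hand(.9),hand(0))
togo([*hand(.9,.045),.22])
for n,b in(("jar",(150,170,.1)),):print(ray("top",*b))
E
```

```text
[0.65577083 0.22505864] [0.53290913 0.11428443]
t 0.1 p [0.2033 0.5108 0.2189] F [ 1.  -0.9 -0.5] q [ 1.13  0.3   1.52 -0.    1.32 -0.07] y-ang 68.3 x [-0.    -0.001 -1.   ]
shift mm [ -1.  -63.1 554.2]
[0.63625144 0.43489051 0.1       ]
```

```bash
python3 -m handwheel '[[[0,-5,40],0.14,1],[[0,-10,80],0.28,1],[[0,-14,120],0.42,1],[[0,-18,160],0.56,1],[[0,-23,200],0.7,1]]' 40
python3 - <<'E'
from h import *
togo([*hand(.9,.045),.22])
E
```

```text
time_s: 0.6
ee_pos: [0.3818, 0.4145, 0.2187]
eef_rot: [-1.071, 1.569, -2.155]
force: [-0.4, 0.5, -0.2]
grip_width: 0.0577
t 0.6 p [0.3818 0.4145 0.2187] F [-0.4  0.5 -0.2] q [ 0.76  0.33  1.48 -0.    1.33  0.28] y-ang 27.9 x [-0.001 -0.001 -1.   ]
shift mm [ -1.3 198.6 294.1]
```

```bash
python3 -m handwheel '[[[0,20,30],0.14,1],[[0,40,60],0.28,1],[[0,60,90],0.42,1],[[0,80,120],0.56,1],[[0,100,150],0.7,1]]'
python3 - <<'E'
from h import *
togo([*hand(.9,.045),.22])
E
```

```text
time_s: 1.1
ee_pos: [0.5415, 0.3276, 0.2183]
eef_rot: [-0.52, 1.569, -2.31]
force: [-0.2, 0.7, -1.3]
grip_width: 0.0174
t 1.1 p [0.5415 0.3276 0.2183] F [-0.2  0.7 -1.3] q [ 0.49  0.49  1.26 -0.    1.39  0.71] y-ang -12.6 x [-0.001 -0.002 -1.   ]
shift mm [ -1.8 167.2  45. ]
```

```bash
python3 -m handwheel '[[[0,34,9],0.14,1],[[0,68,18],0.28,1],[[0,102,27],0.42,1],[[0,136,36],0.56,1],[[0,167,45],0.7,1]]'
python3 - <<'E'
from h import *
togo([*hand(.9,.045),.115])
p,d=camera("top");cv2.imwrite("pics/top1.png",cv2.resize(p[110:230,180:345],None,fx=4,fy=4))
E
```

```text
time_s: 1.6
ee_pos: [0.6958, 0.2463, 0.2175]
eef_rot: [0.024, 1.568, -2.472]
force: [-0.7, 0.5, 0.6]
grip_width: 0.0004
t 1.6 p [0.6958 0.2463 0.2175] F [-0.7  0.5  0.6] q [ 0.29  0.76  0.84 -0.    1.54  1.22] y-ang -53.0 x [-0.002 -0.002 -1.   ]
shift mm [102.5  -1.3  -0.2]
```

View pics/top1.png

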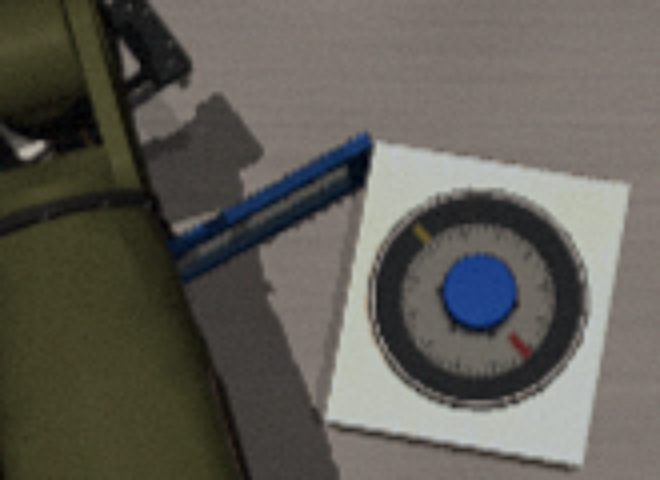

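```bash
python3 -m handwheel '[[[25,0,0],0.1,1],[[50,0,0],0.13,1],[[75,0,0],0.13,1],[[100,0,0],0.13,1],[[102,0,0],0.13,1]]'
python3 - <<'E'
from h import *
for o in (.9,.7,.5,.3,.15,0):
    print(o, -60.5+np.degrees(.9-o)); togo([*hand(o,.009),.115])
E
```

```text
time_s: 2.15
ee_pos: [0.6967, 0.2423, 0.1101]
eef_rot: [-0.029, 1.561, -2.667]
force: [0.7, -0.4, -0.5]
grip_width: 0.0006
0.9 -60.5
t 2.15 p [0.6967 0.2423 0.1101] F [ 0.7 -0.4 -0.5] q [ 0.29  0.83  0.97 -0.    1.35  1.35] y-ang -61.2 x [-0.009 -0.005 -1.   ]
shift mm [-4.5 -4.7 35.2]
0.7 -49.040844097383534
t 2.15 p [0.6967 0.2423 0.1101] F [ 0.7 -0.4 -0.5] q [ 0.29  0.83  0.97 -0.    1.35  1.35] y-ang -61.2 x [-0.009 -0.005 -1.   ]
shift mm [ -4.1 -11.   73.1]
0.5 -37.58168819476707
t 2.15 p [0.6967 0.2423 0.1101] F [ 0.7 -0.4 -0.5] q [ 0.29  0.83  0.97 -0.    1.35  1.35] y-ang -61.2 x [-0.009 -0.005 -1.   ]
shift mm [ -3.7  -9.7 111.5]
0.3 -26.122532292150602
t 2.15 p [0.6967 0.2423 0.1101] F [ 0.7 -0.4 -0.5] q [ 0.29  0.83  0.97 -0.    1.35  1.35] y-ang -61.2 x [-0.009 -0.005 -1.   ]
shift mm [ -3.4  -0.8 148.9]
0.15 -17.528165365188258
t 2.15 p [0.6967 0.2423 0.1101] F [ 0.7 -0.4 -0.5] q [ 0.29  0.83  0.97 -0.    1.35  1.35] y-ang -61.2 x [-0.009 -0.005 -1.   ]
shift mm [ -3.1  10.7 175.3]
0 -8.933798438225907
t 2.15 p [0.6967 0.2423 0.1101] F [ 0.7 -0.4 -0.5] q [ 0.29  0.83  0.97 -0.    1.35  1.35] y-ang -61.2 x [-0.009 -0.005 -1.   ]
shift mm [ -2.8  26.1 199.8]
```

```bash
python3 -m handwheel '[[[-2,-2,12],0,1],[[-4,-4,25],0,1],[[-4,-5,36],0,1],[[-4,-8,48],-0.08,1],[[-4,-10,60],-0.14,1]]'; python3 -m handwheel '[[[0,0,13],-0.06,1],[[0,2,26],-0.12,1],[[0,5,39],-0.19,1],[[0,8,52],-0.26,1],[[0,11,64],-0.32,1]]'
python3 - <<'E'
from h import *
for o in (.5,.3,.15,0.07,0):
    print(o, -60.5+np.degrees(.9-o)); togo([*hand(o,.009),.115])
E
```

```text
time_s: 2.65
ee_pos: [0.6393, 0.2222, 0.1162]
eef_rot: [-0.139, 1.562, -2.634]
force: [1.0, 0.5, 0.8]
grip_width: 0.0003
time_s: 3.15
ee_pos: [0.5948, 0.1748, 0.1181]
eef_rot: [-0.434, 1.564, -2.606]
force: [1.0, 1.1, 1.0]
grip_width: 0.0004
0.5 -37.58168819476707
t 3.15 p [0.5948 0.1748 0.1181] F [1.  1.1 1. ] q [ 0.23  0.55  1.41 -0.    1.19  0.83] y-ang -34.5 x [-0.006 -0.004 -1.   ]
shift mm [  3.  -13.  -18.1]
0.3 -26.122532292150602
t 3.15 p [0.5948 0.1748 0.1181] F [1.  1.1 1. ] q [ 0.23  0.55  1.41 -0.    1.19  0.83] y-ang -34.5 x [-0.006 -0.004 -1.   ]
shift mm [  3.2 -21.8  19.3]
0.15 -17.528165365188258
t 3.15 p [0.5948 0.1748 0.1181] F [1.  1.1 1. ] q [ 0.23  0.55  1.41 -0.    1.19  0.83] y-ang -34.5 x [-0.006 -0.004 -1.   ]
shift mm [  3.4 -23.4  48. ]
0.07 -12.944503004141666
t 3.15 p [0.5948 0.1748 0.1181] F [1.  1.1 1. ] q [ 0.23  0.55  1.41 -0.    1.19  0.83] y-ang -34.5 x [-0.006 -0.004 -1.   ]
shift mm [  3.5 -22.5  63.4]
0 -8.933798438225907
t 3.15 p [0.5948 0.1748 0.1181] F [1.  1.1 1. ] q [ 0.23  0.55  1.41 -0.    1.19  0.83] y-ang -34.5 x [-0.006 -0.004 -1.   ]
shift mm [  3.6 -20.7  76.8]
```

```bash
python3 -m handwheel '[[[2,-10,-4],0,1],[[3,-22,0],0.0,1],[[3,-22,10],-0.05,1],[[3,-22,20],-0.1,1],[[3,-23,30],-0.2,1]]'
python3 - <<'E'
from h import *
for o in (.3,0.07,0):
    print(o, -60.5+np.degrees(.9-o)); togo([*hand(o,.009),.115])
p,d=camera("side");cv2.imwrite("pics/side1.png",cv2.resize(p[130:310,200:400],None,fx=4*.8,fy=4*.8))
E
```

```text
time_s: 3.65
ee_pos: [0.5589, 0.164, 0.1161]
eef_rot: [-0.626, 1.565, -2.597]
force: [-0.0, 1.4, -0.9]
grip_width: 0.0005
0.3 -26.122532292150602
t 3.65 p [0.5589 0.164  0.1161] F [-0.   1.4 -0.9] q [ 0.22  0.48  1.53 -0.    1.14  0.62] y-ang -22.9 x [-0.005 -0.003 -1.   ]
shift mm [ 1.   3.7 -9.4]
0.07 -12.944503004141666
t 3.65 p [0.5589 0.164  0.1161] F [-0.   1.4 -0.9] q [ 0.22  0.48  1.53 -0.    1.14  0.62] y-ang -22.9 x [-0.005 -0.003 -1.   ]
shift mm [ 1.3 -5.8 33.8]
0 -8.933798438225907
t 3.65 p [0.5589 0.164  0.1161] F [-0.   1.4 -0.9] q [ 0.22  0.48  1.53 -0.    1.14  0.62] y-ang -22.9 x [-0.005 -0.003 -1.   ]
shift mm [ 1.4 -6.7 47.2]
```

View pics/side1.png

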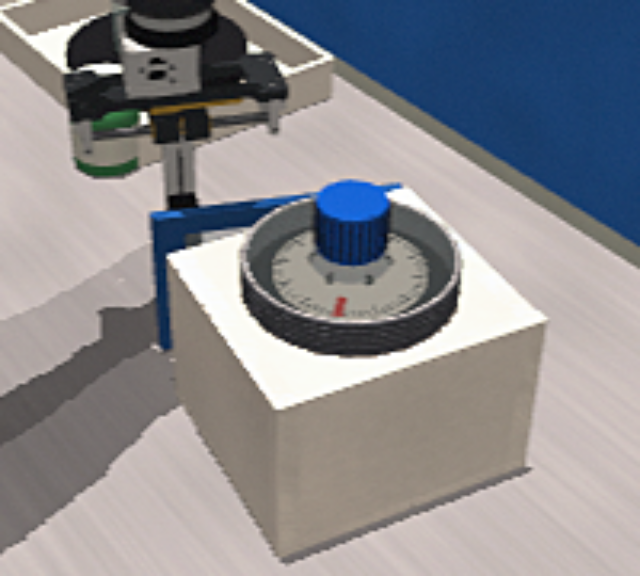

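```bash
python3 -m handwheel '[[[0,-2,9],-0.06,1],[[0,-4,18],-0.12,1],[[0,-5,27],-0.16,1],[[0,-6,34],-0.2,1],[[0,-7,40],-0.23,1]]'
python3 - <<'E'
from h import *
for o in (0.07,0):togo([*hand(o,.009),.115])
E
```

```text
time_s: 4.2
ee_pos: [0.5377, 0.131, 0.117]
eef_rot: [-1.296, 1.569, -3.031]
force: [10.0, 12.6, -7.3]
grip_width: 0.0007
t 4.2 p [0.5377 0.131  0.117 ] F [10.  12.6 -7.3] q [0.17 0.41 1.62 0.   1.11 0.34] y-ang -9.4 x [-0.002 -0.    -1.   ]
shift mm [ 2.   1.9 -4.6]
t 4.2 p [0.5377 0.131  0.117 ] F [10.  12.6 -7.3] q [0.17 0.41 1.62 0.   1.11 0.34] y-ang -9.4 x [-0.002 -0.    -1.   ]
shift mm [ 2.1 -2.1  8.3]
```

```bash
python3 -m handwheel '[[[0,0,2],0,1],[[0,0,4],0,1],[[0,0,6],0,1],[[0,0,8],0,1],[[0,0,9],0,1]]'
python3 - <<'E'
from h import *
togo([*hand(0,.009),.115])
E
```

```text
time_s: 4.7
ee_pos: [0.5364, 0.1228, 0.1171]
eef_rot: [-2.258, 1.569, 2.288]
force: [3.2, 11.7, -2.2]
grip_width: 0.0006
t 4.7 p [0.5364 0.1228 0.1171] F [ 3.2 11.7 -2.2] q [0.16 0.41 1.63 0.   1.11 0.32] y-ang -9.5 x [-0.001  0.001 -1.   ]
shift mm [ 2.1 -2.1  0. ]
```

```bash
python3 -m handwheel '[[[0,0,1],0,1],[[0,0,2],0,1],[[0,0,3],0,1],[[0,0,4],0,1],[[0,0,5],0,1]]'
python3 - <<'E'
from h import *
togo([*hand(0,.009),.115])
E
```

```text
time_s: 5.2
ee_pos: [0.5364, 0.1225, 0.1173]
eef_rot: [3.086, 1.561, 1.35]
force: [10.6, 44.4, -9.8]
grip_width: 0.0003
t 5.2 p [0.5364 0.1225 0.1173] F [10.6 44.4 -9.8] q [0.15 0.4  1.63 0.01 1.1  0.31] y-ang -9.5 x [ 0.002  0.01  -1.   ]
shift mm [ 2.3 -2.2 -0.3]
```

```bash
python3 -m handwheel '[[[0,0,-15],0,1],[[0,0,-30],0,1],[[-30,0,-40],0,1],[[-70,0,-40],0,1],[[-110,0,-40],0,1]]';python3 -m handwheel '[[[-30,0,-30],0,0],[[-40,0,-60],0,0],[[-40,0,-90],0,-1],[[-40,0,-120],0,-1],[[-40,0,-150],0,-1]]'
python3 - <<'E'
from h import *
togo([*C,.30])
p,d=camera("top");cv2.imwrite("pics/top2f.png",p);cv2.imwrite("pics/top2.png",cv2.resize(p[110:230,200:345],None,fx=5,fy=5,interpolation=2))
E
```

```text
time_s: 5.7
ee_pos: [0.5425, 0.1612, 0.2288]
eef_rot: [-3.089, 1.562, 1.458]
force: [0.5, -0.4, 0.1]
grip_width: 0.0003
time_s: 6.2
ee_pos: [0.5672, 0.3101, 0.2702]
eef_rot: [-3.091, 1.563, 1.456]
force: [0.3, -0.4, 0.1]
grip_width: 0.037
t 6.2 p [0.5672 0.3101 0.2702] F [ 0.3 -0.4  0.1] q [0.44 0.49 1.14 0.01 1.5  0.61] y-ang -9.5 x [ 0.001  0.008 -1.   ]
shift mm [-32.7  76.5 342.3]
```

View pics/top2.png

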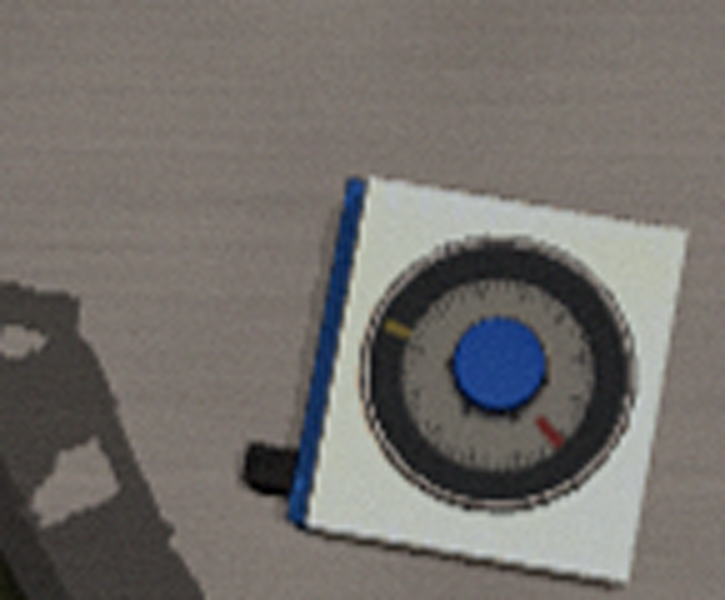

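```bash
python3 -m handwheel '[[[-32,8,34],-0.14,-1],[[-32,16,68],-0.28,-1],[[-32,23,102],-0.42,-1],[[-32,30,136],-0.56,-1],[[-32,38,170],-0.7,-1]]'
python3 - <<'E'
from h import *
togo([*C,.30])
p,d=camera("wrist");cv2.imwrite("pics/wr0.png",p)
E
```

```text
time_s: 6.75
ee_pos: [0.5765, 0.1382, 0.3001]
eef_rot: [2.588, 1.563, 1.559]
force: [0.4, 0.1, -0.3]
grip_width: 0.081
t 6.75 p [0.5765 0.1382 0.3001] F [ 0.4  0.1 -0.3] q [ 0.17  0.35  1.27  0.01  1.52 -0.37] y-ang 31.0 x [ 0.     0.008 -1.   ]
shift mm [ -1.4 -84.  157.9]
```

View pics/wr0.png

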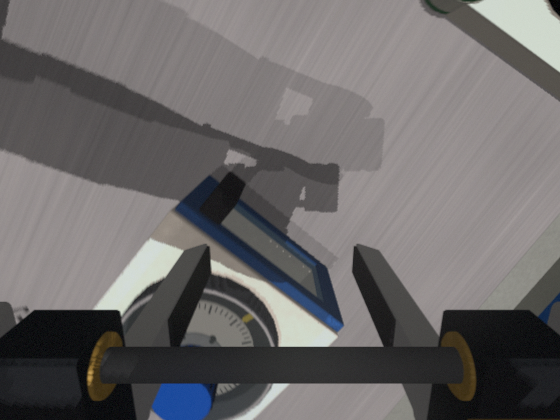

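```bash
python3 -m handwheel '[[[0,-17,32],-0.14,-1],[[0,-34,64],-0.28,-1],[[0,-50,95],-0.42,-1],[[0,-67,126],-0.56,-1],[[0,-84,158],-0.7,-1]]'
python3 - <<'E'
from h import *
i=camera_info("wrist");T=np.array(i["extrinsics"]);o=get_obs();R=Rn.from_euler("xyz",o["eef_rot"]).as_matrix()
print("cam in tool",(R.T@(T[:3,3]-o["ee_pos"])).round(3),(R.T@T[:3,:3]).round(2).tolist(),i["fx"])
p,d=camera("top");h=cv2.cvtColor(p,cv2.COLOR_BGR2HSV)
togo([*C,.208])
p=cv2.imread("pics/top2f.png");h=cv2.cvtColor(p,cv2.COLOR_BGR2HSV);H,S,V=cv2.split(h)
w=np.zeros(H.shape,bool);w[150:220,265:335]=1
red=((H<8)|(H>172))&(S>100)&w;yel=(H>15)&(H<32)&(S>90)&w
blue=(H>105)&(H<125)&(S>150)&(V>60)&w;blue[:,:282]=0
k=cen(blue);print("knob",k[0],k[1],ray("top",*k[0],.229))
for n,m in(("red",red),("yel",yel)):
    c,s,_=cen(m);q=ray("top",*c,.173);v=q[:2]-C;print(n,c,s,q.round(4),np.hypot(*v),np.degrees(np.arctan2(v[1],v[0])))
E
```

```text
time_s: 7.3
ee_pos: [0.5884, -0.0459, 0.2989]
eef_rot: [1.882, 1.564, 1.568]
force: [0.2, 0.4, 0.7]
grip_width: 0.0935
cam in tool [-0.166  0.001 -0.083] [[-0.0, -0.29, 0.96], [1.0, -0.0, 0.0], [0.0, 0.96, 0.29]] 344.22887699351196
t 7.35 p [ 0.5885 -0.0505  0.2986] F [-0.2 -2.8 -0.7] q [-0.15  0.35  1.27  0.01  1.52 -1.42] y-ang 72.6 x [-0.     0.005 -1.   ]
shift mm [90.6  8.4 -5.2]
knob [299.39922481 182.43410853] [291 174  18  18 258] [ 0.58535893 -0.0403936   0.229     ]
red [309.47058824 196.05882353] [307 193   6   7  17] [ 0.5512 -0.0721  0.173 ] 0.047115938026702546 -137.64213742997947
yel [279.14285714 175.35714286] [277 174   5   4  14] [0.6131 0.0201 0.173 ] 0.06629349174103161 65.83278610986957
```

```bash
python3 -m handwheel '[[[20,8,-5],-0.05,-1],[[40,8,-5],-0.05,-1],[[60,8,-5],-0.05,-1],[[75,8,-5],-0.05,-1],[[75,8,-5],-0.05,-1]]'
python3 - <<'E'
from h import *
togo([*C,.208])
p,d=camera("side");cv2.imwrite("pics/side2.png",cv2.resize(p[130:310,200:400],None,fx=3.2,fy=3.2))
togo([*C,.208])
E
```

```text
time_s: 7.85
ee_pos: [0.5854, -0.0406, 0.2216]
eef_rot: [2.46, 1.564, 2.205]
force: [0.3, -0.2, 0.5]
grip_width: 0.0939
t 7.85 p [ 0.5854 -0.0406  0.2216] F [ 0.3 -0.2  0.5] q [-0.13  0.38  1.4   0.01  1.36 -1.45] y-ang 75.4 x [-0.004  0.006 -1.   ]
shift mm [13.6  0.2  0.6]
t 7.9 p [ 0.5859 -0.0407  0.2232] F [0.7 0.4 0.8] q [-0.13  0.38  1.4   0.01  1.36 -1.45] y-ang 75.4 x [-0.002  0.005 -1.   ]
shift mm [15.2  0.2  0.1]
```

View pics/side2.png

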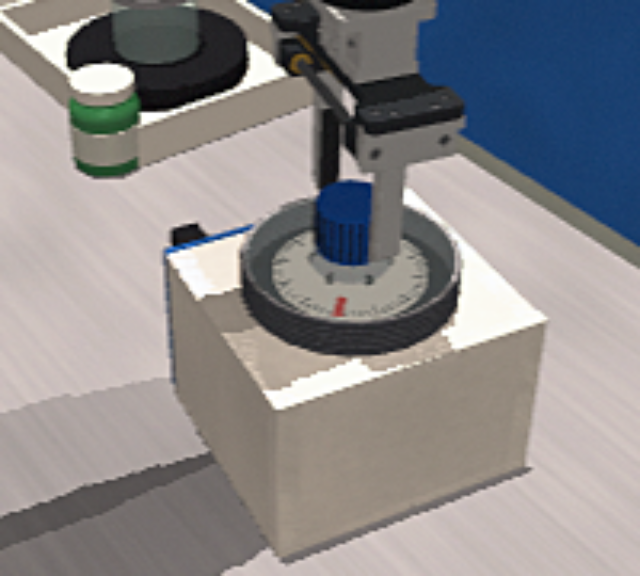

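Fingers straddle the knob cleanly. Lower 14 mm and close.

```bash
python3 -m handwheel '[[[5,0,0],0,-1],[[10,0,0],0,-1],[[14,0,0],0,-1],[[14,0,0],0,-0.3],[[14,0,0],0,0.2]]' 40;python3 -m handwheel '[[[0,0,0],0,0.4],[[0,0,0],0,0.5],[[0,0,0],0,0.5],[[0,0,0],0,0.5],[[0,0,0],0,0.5]]' 50
python3 - <<'E'
from h import *
togo([*C,.208])
E
```

```text
time_s: 8.4
ee_pos: [0.5859, -0.0406, 0.2093]
eef_rot: [2.179, 1.565, 1.925]
force: [-0.4, 0.0, 0.6]
grip_width: 0.081
time_s: 8.9
ee_pos: [0.5859, -0.0409, 0.2096]
eef_rot: [2.16, 1.566, 1.905]
force: [-1.3, -3.1, 1.6]
grip_width: 0.0533
t 8.9 p [ 0.5859 -0.0409  0.2096] F [-1.3 -3.1  1.6] q [-0.13  0.39  1.42  0.    1.33 -1.45] y-ang 75.4 x [-0.002  0.005 -1.   ]
shift mm [ 1.6  0.5 -0.1]
```

```bash
python3 -m handwheel '[[[2,0,0],0,1],[[4,0,0],0,1],[[6,0,0],0,1],[[6,0,0],0,1],[[6,0,0],0,1]]'
```

```text
time_s: 9.4
ee_pos: [0.586, -0.041, 0.2044]
eef_rot: [1.986, 1.566, 1.732]
force: [-3.7, -2.6, 10.0]
grip_width: 0.0537
```

```bash
python3 -m handwheel '[[[1,0,0],0,1],[[1,0,0],0,1],[[1,0,0],0,1],[[1,0,0],0,1],[[1,0,0],0,1]]'
```

```text
time_s: 9.9
ee_pos: [0.5861, -0.041, 0.2044]
eef_rot: [1.781, 1.566, 1.527]
force: [-4.9, -2.4, 11.1]
grip_width: 0.0536
```

```bash
python3 -m handwheel '[[[2,0,0],0,1],[[2,0,0],0,1],[[2,0,0],0,1],[[2,0,0],0,1],[[2,0,0],0,1]]'
```

```text
time_s: 10.4
ee_pos: [0.5862, -0.041, 0.2042]
eef_rot: [1.42, 1.566, 1.165]
force: [-8.3, -1.9, 19.2]
grip_width: 0.0535
```

```bash
python3 -m handwheel '[[[1.7,0,0],0.1,1],[[1.7,0,0],0.2,1],[[1.7,0,0],0.3,1],[[1.7,0,0],0.4,1],[[1.7,0,0],0.5,1]]'
python3 - <<'E'
from h import *
togo([*C,.2044])
p,d=camera("top");cv2.imwrite("pics/top3.png",p)
p,d=camera("side");cv2.imwrite("pics/side3.png",p)
p,d=camera("wrist");
a=cv2.resize(cv2.imread("pics/side3.png")[170:260,250:370],None,fx=3.3,fy=3.3);b=p[150:420,80:480]
a=cv2.resize(a,(400,300));cv2.imwrite("pics/mix3.png",np.vstack([a,b]))
E
```

```text
time_s: 10.9
ee_pos: [0.5858, -0.042, 0.2042]
eef_rot: [1.571, 1.568, 0.812]
force: [-13.6, -8.0, 19.9]
grip_width: 0.0529
t 10.9 p [ 0.5858 -0.042   0.2042] F [-13.6  -8.   19.9] q [-0.13  0.39  1.43  0.    1.32 -0.95] y-ang 46.5 x [ 0.002  0.002 -1.   ]
shift mm [-0.2  1.3 -1. ]
```

View pics/mix3.png

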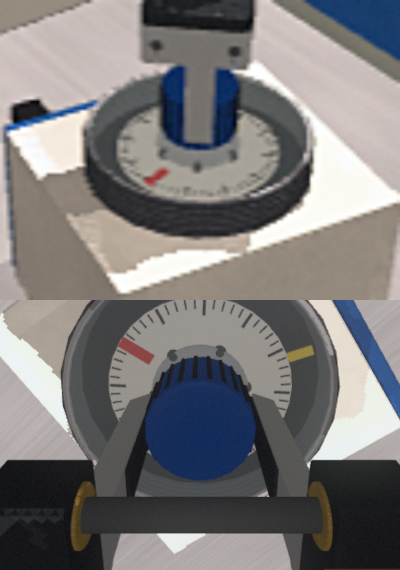

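```bash
python3 -m handwheel '[[[1.4,-1,0],0.12,1],[[1.4,-1,0],0.24,1],[[1.4,-1,0],0.36,1],[[1.4,-1,0],0.48,1],[[1.4,-1,0],0.6,1]]'
cat >> h.py <<'E'
def meas(tag):
    i=camera_info("wrist");p,d=camera("wrist");cv2.imwrite(f"pics/{tag}.png",p)
    H,S,V=cv2.split(cv2.cvtColor(p,cv2.COLOR_BGR2HSV));w=np.zeros(H.shape,bool);w[60:,:]=1
    A={}
    for n,m in(("red",((H<8)|(H>172))&(S>110)&w),("yel",(H>20)&(H<32)&(S>110)&w&(np.arange(560)>0))):
        nn,l,s,c=cv2.connectedComponentsWithStats(m.astype(np.uint8))
        for k in range(1,nn):
            if s[k,4]<30:continue
            q=ray("wrist",*c[k],.172,i);v=q[:2]-C;r=np.hypot(*v)
            if .03<r<.08:
                A[n]=np.degrees(np.arctan2(v[1],v[0]));print(n,c[k].round(1),s[k,4],"r",r.round(4),"ang",A[n].round(2),"depth z",None)
    if len(A)==2:print("red must turn CW (spin rad)",np.radians((A["red"]-A["yel"])%360).round(3))
E
python3 - <<'E'
from h import *
togo([*C,.2044]);meas("w4")
E
```

```text
time_s: 11.55
ee_pos: [0.5847, -0.043, 0.2042]
eef_rot: [2.07, 1.569, 0.709]
force: [-13.9, -3.9, 18.0]
grip_width: 0.0533
t 11.55 p [ 0.5847 -0.043   0.2042] F [-13.9  -3.9  18. ] q [-0.14  0.39  1.43  0.    1.31 -0.35] y-ang 12.0 x [ 0.002  0.001 -1.   ]
shift mm [-0.2  1.8 -2.3]
red [215.3 201. ] 340 r 0.0485 ang 158.02 depth z None
yel [345.9 153.3] 257 r 0.066 ang 68.9 depth z None
red must turn CW (spin rad) 1.556
```

```bash
python3 -m handwheel '[[[1.5,-1.5,0],0.12,1],[[1.5,-1.5,0],0.24,1],[[1.5,-1.5,0],0.36,1],[[1.5,-1.5,0],0.48,1],[[1.5,-1.5,0],0.6,1]]'
python3 - <<'E'
from h import *
togo([*C,.2044]);meas("w5")
E
```

```text
time_s: 12.1
ee_pos: [0.5831, -0.0431, 0.2043]
eef_rot: [2.465, 1.568, 0.491]
force: [-11.1, 0.1, 17.5]
grip_width: 0.0532
t 12.1 p [ 0.5831 -0.0431  0.2043] F [-11.1   0.1  17.5] q [-0.14  0.39  1.44  0.    1.31  0.26] y-ang -23.1 x [ 0.003  0.001 -1.   ]
shift mm [-0.1  1.6 -3.6]
red [215.2 201.9] 344 r 0.0479 ang 124.57 depth z None
yel [283.6 131.1] 243 r 0.0669 ang 66.66 depth z None
red must turn CW (spin rad) 1.011
```

```bash
python3 -m handwheel '[[[1.5,0,0],0.12,1],[[1.5,0,0],0.24,1],[[1.5,0,0],0.36,1],[[1.5,0,0],0.48,1],[[1.5,0,0],0.6,1]]'
python3 - <<'E'
from h import *
togo([*C,.2044]);meas("w6")
E
```

```text
time_s: 12.65
ee_pos: [0.5823, -0.0425, 0.2042]
eef_rot: [-2.723, 1.568, 0.975]
force: [-15.7, 4.7, 20.7]
grip_width: 0.0532
t 12.65 p [ 0.5823 -0.0425  0.2042] F [-15.7   4.7  20.7] q [-0.14  0.39  1.44  0.    1.31  0.88] y-ang -58.1 x [ 0.002  0.002 -1.   ]
shift mm [-0.1  0.2 -4.2]
red [215.1 202.9] 344 r 0.0467 ang 90.14 depth z None
yel [219.6 150.3] 253 r 0.0661 ang 64.29 depth z None
red must turn CW (spin rad) 0.451
```

```bash
python3 -m handwheel '[[[1.3,0,0],0.1,1],[[1.3,0,0],0.2,1],[[1.3,0,0],0.3,1],[[1.3,0,0],0.38,1],[[1.3,0,0],0.4,1]]'
python3 - <<'E'
from h import *
togo([*C,.2044]);meas("w7")
i=camera_info("wrist");o=get_obs();R=Rn.from_euler("xyz",o["eef_rot"]).as_matrix();T=np.array(i["extrinsics"])
Rc=R.T@T[:3,:3]
zc=R.T@(T[:3,3]-o["ee_pos"])
def pt(u,v,z=.172):
    d=Rc@np.array([(u-i["cx"])/i["fx"],(v-i["cy"])/i["fy"],1]);D=.2043-z
    return (zc+d*(D-zc[0])/d[0])[1:]   # tool y,z
p=cv2.imread("pics/w7.png");H,S,V=cv2.split(cv2.cvtColor(p,cv2.COLOR_BGR2HSV))
c=cen((H>20)&(H<32)&(S>110))[0];cr=cen(((H<8)|(H>172))&(S>110))[0]
obs=[(12.0,345.9,153.3),(-23.1,283.6,131.1),(-58.1,219.6,150.3)]
ya=np.degrees(np.arctan2(R[1,1],R[0,1]));obs.append((ya,*c))
A=[];b=[]
for th,u,v in obs:
    q=pt(u,v);t=np.radians(th);M=np.array([[np.cos(t),np.sin(t)],[np.sin(t),-np.cos(t)]])  # world->tool(y,z): y=(c,s), z=(s,-c)
    A.append(np.hstack([np.eye(2),M]));b.append(q)
A=np.vstack(A);b=np.hstack(b);x,res,_,_=np.linalg.lstsq(A,b,rcond=None)
print("axis in tool yz mm",x[:2]*1e3,"r",np.hypot(*x[2:]),"resid mm",((A@x-b)*1e3).round(2))
an=lambda q:np.degrees(np.arctan2(*(q-x[:2])[::-1]))
print("red r",np.hypot(*(pt(*cr)-x[:2])),"diff red-needle in tool yz deg",an(pt(*cr))-an(pt(*c)))
cv2.imwrite("pics/w7c.png",cv2.resize(p[100:300,130:330],None,fx=3,fy=3))
E
```

```text
time_s: 13.2
ee_pos: [0.5819, -0.0419, 0.2043]
eef_rot: [-2.132, 1.568, 1.155]
force: [-11.9, 3.2, 17.2]
grip_width: 0.0533
t 13.2 p [ 0.5819 -0.0419  0.2043] F [-11.9   3.2  17.2] q [-0.14  0.39  1.44  0.    1.31  1.29] y-ang -81.7 x [ 0.001  0.003 -1.   ]
shift mm [-0.  -0.9 -4.3]
red [215.2 203.1] 346 r 0.0459 ang 66.51 depth z None
yel [189.9 181.6] 249 r 0.0649 ang 63.31 depth z None
red must turn CW (spin rad) 0.056
axis in tool yz mm [-0.8012807  -7.31363902] r 0.06311628859866794 resid mm [ 0.13  0.02 -0.17  0.09 -0.1  -0.1   0.14 -0.  ]
red r 0.044399449844572086 diff red-needle in tool yz deg -4.283731773474983
```

View pics/w7c.png

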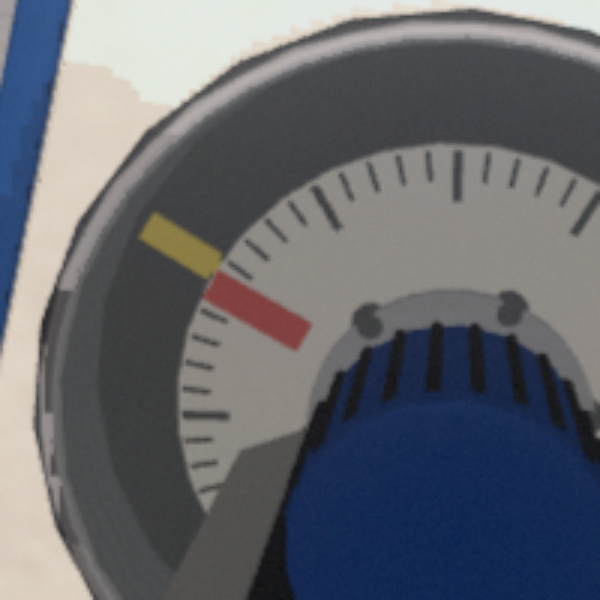

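```bash
python3 -m handwheel '[[[1.5,0,0],0.03,1],[[1.5,0,0],0.06,1],[[1.5,0,0],0.072,1],[[1.5,0,0],0.072,1],[[1.5,0,0],0.072,1]]'
python3 - <<'E'
from h import *
togo([*C,.2044]);meas("w8")
p=cv2.imread("pics/w8.png");cv2.imwrite("pics/w8c.png",cv2.resize(p[120:260,140:280],None,fx=4,fy=4,interpolation=2))
E
```

```text
time_s: 13.75
ee_pos: [0.5817, -0.0418, 0.2043]
eef_rot: [-2.255, 1.568, 0.961]
force: [-10.6, 0.8, 16.9]
grip_width: 0.0537
t 13.75 p [ 0.5817 -0.0418  0.2043] F [-10.6   0.8  16.9] q [-0.14  0.38  1.44  0.    1.31  1.36] y-ang -85.7 x [ 0.002  0.002 -1.   ]
shift mm [-0.1 -1.  -4.4]
red [215.3 202.8] 345 r 0.0459 ang 62.26 depth z None
yel [186.5 187.9] 243 r 0.0647 ang 63.2 depth z None
red must turn CW (spin rad) 6.267
```

View pics/w8c.png

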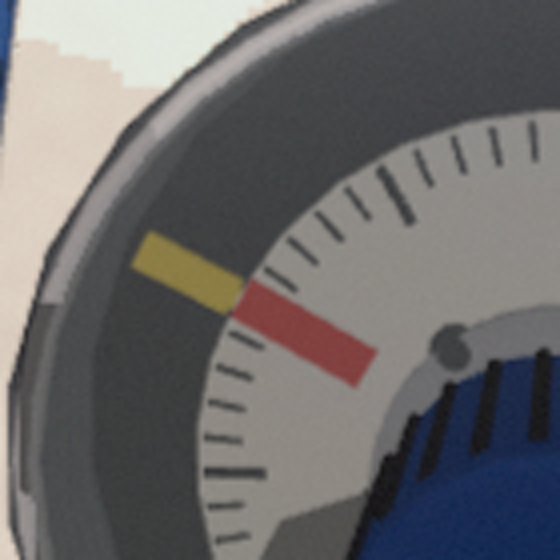

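```bash
python3 -m handwheel '[[[-1,0,0],0,1],[[-3,0,0],0,1],[[-5,0,0],0,1],[[-5,0,0],0,1],[[-5,0,0],0,1]]';python3 -m handwheel '[[[0,0,0],0,0.2],[[0,0,0],0,-0.2],[[0,0,0],0,-0.6],[[0,0,0],0,-1],[[0,0,0],0,-1]]'; python3 -m handwheel '[[[0,0,0],0,-1],[[-15,0,0],0,-1],[[-40,0,0],0,-1],[[-70,0,0],0,-1],[[-100,0,0],0,-1]]'
python3 - <<'E'
from h import *
togo([*C,.2044]);meas("w9")
p=cv2.imread("pics/w9.png");cv2.imwrite("pics/w9c.png",p)
E
```

```text
time_s: 14.3
ee_pos: [0.5814, -0.0417, 0.209]
eef_rot: [-1.945, 1.568, 1.271]
force: [-4.9, -0.7, 2.3]
grip_width: 0.0535
time_s: 14.8
ee_pos: [0.5815, -0.0417, 0.209]
eef_rot: [-2.016, 1.568, 1.2]
force: [-0.4, 0.3, -0.2]
grip_width: 0.0769
time_s: 15.3
ee_pos: [0.5813, -0.0419, 0.31]
eef_rot: [-1.962, 1.568, 1.254]
force: [1.2, -0.5, 0.2]
grip_width: 0.0939
t 15.3 p [ 0.5813 -0.0419  0.31  ] F [ 1.2 -0.5  0.2] q [-0.14  0.33  1.28  0.    1.54  1.36] y-ang -85.7 x [ 0.001  0.003 -1.   ]
shift mm [105.7  -0.9  -4.7]
red [236.7 171.4] 145 r 0.0459 ang 63.21 depth z None
yel [216.8 161.5] 103 r 0.0653 ang 64.41 depth z None
red must turn CW (spin rad) 6.262
```

View pics/w9c.png

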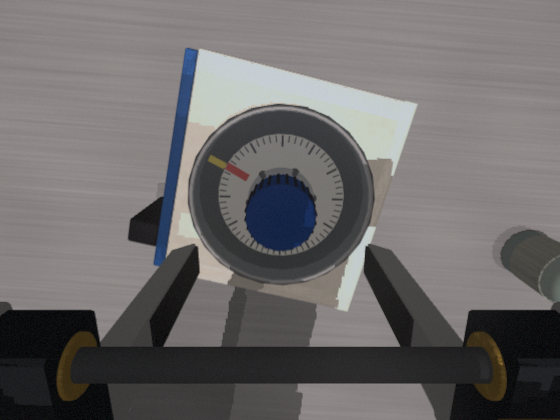

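```bash
python3 -c "
from station import *
print(get_obs()['joint_vel'].round(3));print(hand_in())"
```

```text
[ 0.001 -0.009  0.044  0.    -0.11  -0.001]
the job is handed in; nothing more can be done
None
```

The door is shut and past its catch, and the dial is zeroed. The job was handed in at about 15.4 s of the 72 s allowed.

- **Door:** I pushed it shut by the handle with closed fingers. It passed the catch at about 17 N, then held against the hard stop at 44 N with no further movement. The last wrist picture still shows it flush with the chamber.
- **Dial:** I gripped the knob, pressed it with mostly 17–20 N (20.7 N at one reading, slightly over the 20 N limit) and turned it about 2.8 rad clockwise. I then let it spring up and released it.
- **Zero mark:** After release, the picture shows the red mark in line with the yellow needle.
    - The measured difference was about 1.2°, taken with the axis position from the top camera. That position reads about 1° off in the wrist view.
    - With the axis fitted from several wrist views, an earlier reading suggests about 0°. I did not repeat that fit after the final turn. Both are inside the 3° tolerance.
- **Unresolved:** While the knob was turning there was a sideways force of 10–16 N, so my knob axis was a few mm off. It was nearly zero after release.
- **Bystanders:** The arm stayed clear of the bottle, jar and wrench on its planned path. I took no final measurement of their positions.

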